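# Load, latch, tug-check and invert a sample carrier

### The job

Lower the white sample carrier gently by its fin handle into the cradle of the bench inverter, and push the fork latch fully home over its lid. Then, with the cradle still upright, give the handle a firm upward tug, held for a moment, so that the latch is seen to hold the carrier back; only then crank the cradle over by half a turn to its stop, and leave the carrier latched in it upside down. Do not turn the cradle unlatched, do not yank the latch violently, and leave the other things on the table where they are.

Things in the scene. Friction and masses are not known exactly. Their poses are not given: they have to be found in the camera images.
- carrier_center (a point): Centre (20 mm above the underside) of the loose sample carrier, about 0.3 kg: closed white plastic case 56 (own x) x 120 (y) x 40 mm (z), the same either way round. An upright grey fin handle stands in the middle of its lid: 36 mm along x, 14 mm thick along y, 46 mm high.
- carrier_handle (a point): Best grip point on the carrier's fin handle: 56 mm above the carrier's centre (36 mm above the lid, 10 mm below the fin's top). Grip across the 14 mm, fingers closing along the carrier's y; lower down the fingertips would meet the latch. A fair tug is an upward pull of 10 to 20 N, carrier weight included, kept up for a quarter of a second.
- cradle_seat (a point): Where the carrier's centre lies when seated; axes turn with the cradle. Cradle: aluminium tray, upright and open-topped at the start, inside 64 (x) x 128 mm (y), carrier's x and y along its x and y. End plates at y = +-66 mm reach 30 mm above this point. The closed fork is 4 mm thick and passes 2.5 mm above the seated carrier's lid: a tug lifts the carrier 2.5 mm, then the fork stops it.
- axle_mid (a point): Fixed point on the inverter's axle midway between its posts, 100 mm above the table. The axle runs along this frame's y; its x is level and points from the latch tab's side (near the robot) across the cradle. Grey base 130 x 190 mm, posts at y = +-82 mm, 115 mm high; fixed to the table.
- crank_handle (a point): Centre of the black crank grip, a freely spinning roller 16 mm thick, 56 mm long along the axle, 50 mm off the axle and 132 mm to the -y side of axle_mid. It starts level with the axle on the +x side and goes up over the top and down to the -x side. Can be gripped from above, fingers closing across it. About 4 N turns it; the cradle stays where it is left.
- cradle (a joint): Turn of cradle and crank, rad: 0 upright (start, stop), 3.14 upside down (stop); crank grip at axle + 50 mm*(cos along x, sin up).
- latch_tab (a point): Middle of the near (-x) face of the fork latch's upright steel tab, 44 mm wide (y), 5 mm thick, from 16 mm below to 17 mm above this point; 41 mm above the axle when upright. Push it along axle_mid's +x to slide the fork shut; about 3 N moves it and it stays. The fork is a U-shaped steel plate whose 30 mm slot passes round the carrier's handle.
- fork (a joint): Slide of the fork latch, m: 0 fully open (cradle clear for loading), 0.062 fully home; at the start 0 to 0.006.
- timer: square white bench timer, 62x62x20 mm; bystander (origin under its centre); leave it alone
- tally: grey-beige hand tally counter, 64x66x44 mm; bystander (origin under its centre); leave it alone
- stapler: desk stapler, 148 mm long; bystander (origin under its centre); leave it alone
- marker: marker pen, 131 mm long, lying; bystander (origin under its centre); leave it alone
Things that resemble listed ones, but are neither listed nor needed, are in the scene too. Leave any black or green look-alike of the part that bears carrier_center alone.

How it is judged (in metres and radians):
On the way, in this order (a step that is already met when the one before it is completed fails the run):
1. the carrier is seated upright in the cradle (distance between carrier_center and cradle_seat below 0.012 m and angle between the z axis of carrier_center and the z axis of cradle_seat, either way round below 0.12 rad and angle between carrier_center's own z axis and vertical below 0.15 rad), for 0.2 s.
2. the fork latch is home over the seated carrier (distance between carrier_center and cradle_seat below 0.012 m and angle between the z axis of carrier_center and the z axis of cradle_seat, either way round below 0.12 rad and value of joint fork above 0.056 m), for 0.2 s.
3. with the cradle upright, the carrier is tugged up against the closed latch with a few newtons for a moment (value of joint fork above 0.056 m and value of joint cradle below 0.2 rad and contact force between carrier and fork above 3.5 N and contact force between the fingers and carrier above 3.5 N), for 0.12 s.
4. the cradle is turned over to its stop (value of joint cradle above 3 rad and angle between carrier_center's own z axis and vertical above 2.9 rad), for 0.2 s.
At the end, for the whole second after the job is handed in: The cradle stands half a turn over (joint above 3.0 rad), the fork latch is home (above 56 mm), and the carrier lies in the cradle (its centre within 12 mm of the seat, square within 0.12 rad), upside down (within 0.24 rad), at rest (all of step 2 and all of step 4 and linear speed of carrier below 0.03 m/s); the robot touches nothing.
It fails at once if the cradle is turned more than 0.35 rad with the latch not home (value of joint cradle above 0.35 rad and value of joint fork below 0.05 m).
It fails at once if the carrier is dropped into the cradle (faster than 0.5 m/s near its seat) (linear speed of carrier above 0.5 m/s and distance between carrier_center and cradle_seat below 0.06 m).
It fails at once if the latch is yanked with more than 60 N (contact force between carrier and fork above 60 N).
It fails at once if a bystander is moved more than 20 mm (distance of any of timer, tally, stapler, marker from where it was at the start of the episode above 0.02 m).
It also fails if it takes over 72 s, if anything falls off the work surface, if the arm or the gripper's body presses on something with over 40 N, if the wrist force passes 120 N, or if a joint passes its speed limit or range.

### The arm

A 6-joint arm with a two-finger parallel gripper is mounted at the origin on a cart in front of the work surface, level with it; the furniture and walls round the work are solid. World frame = base frame: x ahead of the robot, y to its left, z up, the work surface at z = 0. Lengths are in m, angles in degrees, forces in N, time in s.
With the tool pointing down it reaches from about 0.35 to 0.775 m from the base axis. Payload 7.3 kg.
Tool frame: the origin (TCP) lies at the very end of the fingers, on their centre line; the grasp point (between the pads) lies 19 mm behind it; z points along the fingers, y is the line along which they close (so a half turn about z gives the same grasp; the last joint's range is limited). The gripper opens to 92 mm and grips with 3 to 60 N. Pads are 19 mm wide; open, the fingers measure 130 mm over their backs; the gripper's body (75 mm by 190 mm) begins 47 mm behind the grasp point.
Start: joints at [58.155, 19.595, 87.324, -0, 73.075, -8.365], TCP at [0.209, 0.482, 0.227] pointing down, gripper open.
Joint ranges: [-145.02, 145.02], [-44.19, 115.74], [2.07, 154.8], [-57.11, 237.11], [16.16, 152.29], [-177.93, 177.93]. Speed limits (degrees/s): [147.25, 147.25, 180, 180, 180, 180].

### API

Orientations are given as a 3x3 rotation matrix whose columns are the frame's x, y, z axes.
In Python, from workcell import bot gives the robot as it stands. The module is installed in compiled form; this text tells all that it offers.
- The arm moves only by the shell command python3 -m pendant 'ROWS' [OPENING] [FORCE]. ROWS is JSON, a list of rows, each a list of 4 numbers: the shift along the tool's x, y, z normalised to -1 to 1, where 1 is 0.04 m, then the turn about the tool's z normalised to -1 to 1, where 1 is 360 degrees. A call has 1 to 5 rows; each row shifts and turns the commanded pose from where the row before left it, along the tool's axes as they then stand; what a row does not reach is not made up. A row lasts 1/8 s, in which the tool goes at most 62.5 mm and 10.7 degrees, less where a joint would pass 70% of its speed; a pose out of reach is approached as far as the arm can. A call with a number of a shift or a turn outside -1 to 1 is refused whole. A call with a gripper value outside its range is refused whole. OPENING is the finger opening in mm, from 0 to 91.8, set as the call begins (- or left out, the last holds). The fingers move at their own pace and stop on an object; FORCE is the grip in N (left out, the last holds). Time passes only in rows, so rows that do not move let the fingers close. It gives the time, the measured TCP pose, the force, the opening and the grip force at its end, in the units of the state.
- bot.sense(): the state, without advancing time (a new reading comes with each control period).
- bot.grab_frame(name): name is "side" or "top" or "wrist"; returns a dict with "pixels" (420x560x3 uint8, red, green, blue), "range_z" (420x560 float32, m along the optical axis (not along the pixel's ray), 0 where there is no reading), "K" (3x3 intrinsics, pixels), "rvec" (rotation vector, rad) and "tvec" (3), from world to camera coordinates, as OpenCV has them. Camera axes: x right, y down, z forward; pixel columns grow to the right and rows downward; lengths in m; the calibration is good to about 2 mm. A picture is of the moment at which its call begins.
- bot.sign_off(): hands the job in; it is judged then, once.
The state is a dict: "t": time; "q": joint angles; "qvel": joint speeds; "tau": joint torques, N m; "eef_pos": TCP position; "ee_rot": TCP orientation; "ft_force": force on the tool from outside, world axes, zero at the start; "wrist_torque": the same for the moment, N m; "finger_gap": finger opening in m; "gripper_force": force on a finger pad.
Only numpy, scipy, OpenCV 4.12 (cv2) and the standard library are available. Lean on these libraries where they do the work, as an engineer would, in place of code of your own. Each camera call takes 0.05 s, during which the arm holds its last target. There are 200 camera calls.

## Working session

There is one attempt and no reset: what is moved stays moved. The work goes in short steps, Python scripts to look and compute and a shell command to move; the robot and the scene stay as the last step left them, time stands still between calls to the robot, and variables do not carry over. Pictures are saved under pics/ and viewed, at most 12 in all, crops included, and the job is handed in when it is done.

```bash
mkdir -p pics
cat > h.py <<'E'
import numpy as np, cv2
from workcell import bot
def grab(n,save=None):
    f=bot.grab_frame(n)
    if save: cv2.imwrite('pics/'+save,f['pixels'][:,:,::-1])
    return f
def cloud(f):
    K=f['K'];R=cv2.Rodrigues(np.array(f['rvec']))[0];t=np.array(f['tvec']).ravel()
    z=f['range_z'];v,u=np.mgrid[:z.shape[0],:z.shape[1]]
    c=np.stack([(u-K[0,2])/K[0,0]*z,(v-K[1,2])/K[1,1]*z,z],-1)
    P=(c-t)@R; P[z==0]=np.nan
    return P
E
python3 - <<'E'
from h import *
for n in ('top','side'):
    f=grab(n,n+'0.png'); np.savez(n+'0.npz',**{k:np.array(v) for k,v in f.items()})
    R=cv2.Rodrigues(np.array(f['rvec']))[0]; print(n,-R.T@np.array(f['tvec']).ravel(),R[2])
s=bot.sense();print(s['ee_rot'],s['t'],s['ft_force'])
E
```

```text
top [ 0.37847026 -0.1466891   1.92279426] [ 0.07806039 -0.00339655 -0.99694285]
side [0.15309471 1.29603829 0.72334066] [ 0.2272238  -0.89946734 -0.37326645]
[[-9.17205179e-01  3.98414583e-01 -6.92367392e-04]
 [ 3.98415146e-01  9.17204467e-01 -1.15613415e-03]
 [ 1.74421761e-04 -1.33626188e-03 -9.99999092e-01]] 0.1 [ 0.57502307 -0.16803888  0.7023947 ]
```

View pics/top0.png

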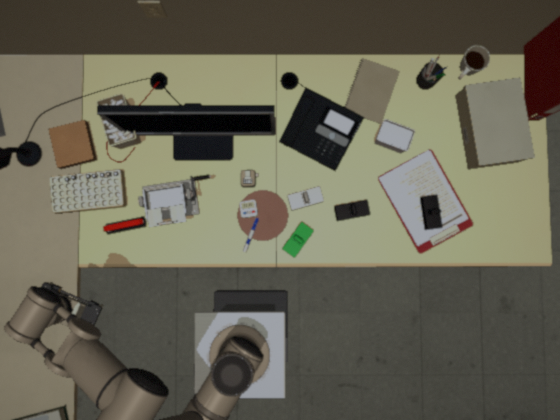

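View pics/side0.png

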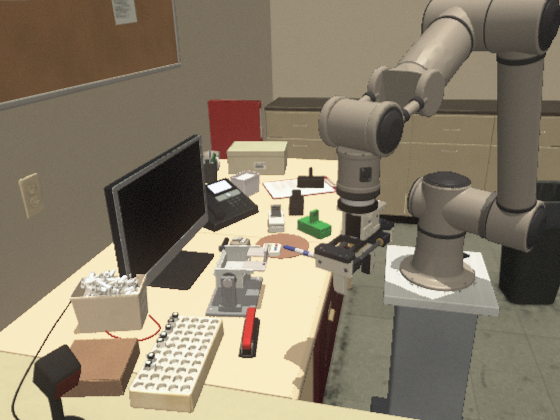

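The top view shows the inverter at about (170,203), with its crank at (203,178). The white carrier is at (306,198), with black and green look-alikes at (352,210) and (298,239). The stapler (125,225), tally (248,178), timer (248,208) and marker (251,235) are also visible.

Run:
```python
from h import *
f=dict(np.load('top0.npz'));P=cloud(f)
im=f['pixels'][:,:,::-1]
cv2.imwrite('pics/crop.png',cv2.resize(im[165:260,95:345],None,fx=3.2,fy=3.2,interpolation=cv2.INTER_CUBIC))
# carrier
def rect(mask,name):
    p=P[mask]; r=cv2.minAreaRect(p[:,:2].astype(np.float32)); print(name,len(p),r,np.nanmedian(p,0).round(4),p[:,2].min().round(3),p[:,2].max().round(3))
    return p
box=np.zeros(P.shape[:2],bool);box[180:216,280:332]=1
z=np.nan_to_num(P[...,2])
rect(box&(z>.03)&(z<.05),'lid');rect(box&(z>.07),'fin')
box[:]=0;box[165:235,135:222]=1
for a,b in ((.008,.03),(.05,.09),(.09,.105),(.105,.125),(.125,.135),(.135,.2)):
    m=box&(z>a)&(z<b)
    if m.sum()>3: rect(m,(a,b))
for r in range(172,232,3): print(r,' '.join('%4d'%(1000*z[r,c]) for c in range(138,220,3)))
print(P[203,170],P[178,203])
```

```text
lid 468 ((0.552549421787262, -0.23498263955116272), (0.05756077170372009, 0.11987648904323578), 15.565933227539062) [ 0.5519 -0.2301  0.0395] 0.03 0.049
fin 42 ((0.5531491637229919, -0.23508328199386597), (0.034091100096702576, 0.014744504354894161), 15.998967170715332) [ 0.5541 -0.2346  0.0864] 0.075 0.094
(0.008, 0.03) 577 ((0.5512073040008545, 0.2222980260848999), (0.3120354413986206, 0.24923016130924225), 89.87162017822266) [0.5366 0.1903 0.0114] 0.008 0.029
(0.05, 0.09) 645 ((0.5429989099502563, 0.2623295187950134), (0.08989211916923523, 0.24405016005039215), 19.17632484436035) [0.5499 0.2544 0.078 ] 0.05 0.09
(0.09, 0.105) 144 ((0.5620450377464294, 0.21108335256576538), (0.09187944233417511, 0.25825631618499756), 15.646265029907227) [0.5817 0.1802 0.1007] 0.09 0.105
(0.105, 0.125) 690 ((0.535269021987915, 0.20553214848041534), (0.14611586928367615, 0.25881636142730713), 14.25535774230957) [0.5299 0.2197 0.1175] 0.105 0.125
(0.125, 0.135) 286 ((0.5232964158058167, 0.2440837323665619), (0.1322302371263504, 0.13797447085380554), 8.325859069824219) [0.4947 0.2585 0.1284] 0.125 0.13
[... 2410 characters left out ...]
   4   -3    7    0   -3   -3   -6    0   -6   -4   -1
220   51   38    4    7  123  129  127  123  118   -4    1    1  120  119  128  122   -8   -6   -4    1    3   -3   -3   -2   -4    0    2    9
223   42   38    7    0  125  122  121  158  156  153  158  148    0   -7    2   13    0   -1  -12   -5   -3    2    0    1   -1   -7   -6    5
226   11    9    5    4  118  126   -5   -4    3    6   -1    5    4   -3   -7   -4   -4    1   -2    0    6   -4    4   -7  -12   -4    1   -3
229    4   -4    3   -2    2    0    3    7    4   -7   -2   -9    8    0    5   -2    9    1    1   -9   -5    0   -7    0   -8   -7    4   -6
[0.53295743 0.23771174 0.07049969] [0.61474266 0.1176224  0.11253492]
```

View pics/crop.png

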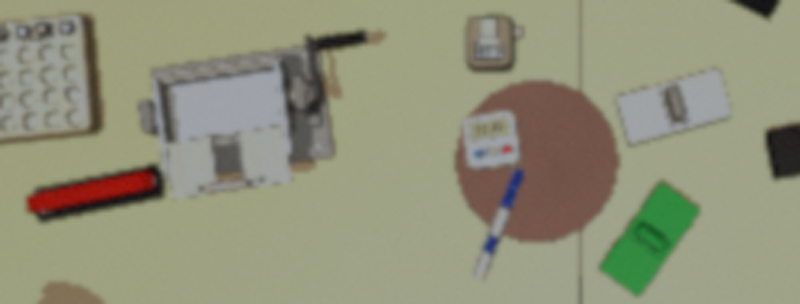

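```bash
python3 -m pendant '[[-0.91,-0.28,-0.5,0],[-0.91,-0.28,-0.5,0],[-0.91,-0.28,-0.5,0],[-0.91,-0.28,-0.5,0],[-0.91,-0.28,0,0]]' 91.8; python3 -m pendant '[[-0.91,-0.28,0,0],[-0.91,-0.28,0,0],[-0.91,-0.28,0,0],[0,0,0,-0.029],[0,0,0,-0.029]]';python3 -m pendant '[[0,0,0,-0.029],[0,0,0,0],[0,0,0,0]]'
python3 - <<'E'
from h import *
f=grab('wrist','w1.png'); np.savez('w1.npz',**{k:np.array(v) for k,v in f.items()})
R=cv2.Rodrigues(np.array(f['rvec']))[0]; print(-R.T@np.array(f['tvec']).ravel(),R[2])
s=bot.sense();print(s['eef_pos'],s['ee_rot'][:,1],s['t'],s['ft_force'])
E
```

```text
t: 0.72
eef_pos: [0.355, 0.3571, 0.3081]
ee_rot: [[-0.917, 0.398, 0.002], [0.398, 0.917, 0.002], [-0.001, 0.002, -1.0]]
ft_force: [0.4, -0.0, -0.6]
finger_gap: 0.0918
gripper_force: 0.0
t: 1.35
eef_pos: [0.4408, 0.2828, 0.3061]
ee_rot: [[-0.999, 0.041, -0.001], [0.041, 0.999, -0.0], [0.001, -0.0, -1.0]]
ft_force: [-0.3, -0.8, -0.3]
finger_gap: 0.092
gripper_force: 0.0
t: 1.72
eef_pos: [0.4404, 0.2833, 0.3065]
ee_rot: [[-0.991, -0.133, -0.0], [-0.133, 0.991, -0.0], [0.0, -0.0, -1.0]]
ft_force: [-0.2, -0.3, 0.3]
finger_gap: 0.0918
gripper_force: 0.0
[0.37418279 0.27386806 0.46453073] [ 0.2490561   0.0336338  -0.96790487]
[0.44044824 0.28337898 0.30660903] [-1.33631717e-01  9.91031061e-01  1.39805050e-05] 1.775 [ 0.43808803 -0.81694506 -0.7379621 ]
```

View pics/w1.png

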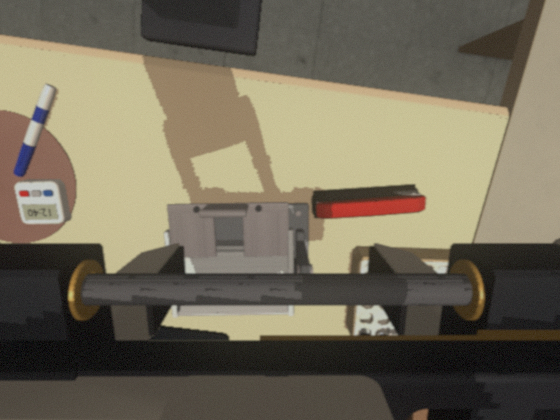

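The wrist view shows the inverter at about (240,255). Its fork is on the near side, it looks almost square with the image, and the fingers partly hide it. I'll shift to see all of it.

```bash
python3 -m pendant '[[-0.8,-0.6,-0.3,0],[-0.8,-0.6,-0.3,0],[-0.7,-0.6,-0.3,0],[0,0,0,0]]'
python3 - <<'E'
from h import *
f=grab('wrist','w2.png'); np.savez('w2.npz',**{k:np.array(v) for k,v in f.items()})
s=bot.sense();print(s['eef_pos'],s['t'])
P=cloud(f);print(np.isfinite(P[...,2]).mean())
for r in range(60,260,10): print(r,' '.join('%4d'%(1000*np.nan_to_num(P[r,c,2])) for c in range(100,420,12)))
E
```

```text
t: 2.28
eef_pos: [0.5434, 0.2231, 0.3427]
ee_rot: [[-0.991, -0.132, 0.001], [-0.132, 0.991, -0.0], [-0.001, -0.0, -1.0]]
ft_force: [-1.6, 0.8, 0.2]
finger_gap: 0.0914
gripper_force: 0.0
[0.54201162 0.22403478 0.34228995] 2.325
0.9909523809523809
60    9    1    0    0    0    0   -1    0    1    0    0    0    0   -1    0    0   -1   -1    0    1    0    0    1    0    0    0    1
70    4    3    0    0   -2   -1    0    0    0    0    0    0    0    0    0   -1   -1    0    0    1    0    0    1    0    0    0    0
80    4    1    1    0    0    0    1    0    0    0    0   -1   -1    0   -1    0   -1    1   -1    0    0   -2    0    1    0    0    0
90    3    3    4   -1    0   -1    0    0    0   -2    0    0   -1    0    0    0    0    0    0    2   -1    0   -1    0    0    0    1
100    1    2    3    0    1    0    0    0    0    0    0    0   -1    1   -2    0   -1    0    0    0    1    1    0    0    0    0    0
110   17   15    4    0    0    0    0    1   -1    0    0    1    0  122  124  158  157  157  158  124  124  123   -1    1    0    0    1
120   19   17    1    0 
[... 1221 characters left out ...]
   46
210   33   28    0    0    1   -1    0    0   -1    0    0   12  104   77   79   79   77   78   77   79   75  116    1    1    0   14   45
220   34   27    0    1    0    0    0    0    0    0   96   13  128  107  107  109  108  110  109  110  109  117   -2    0    0   21   45
230    0    1    1    0    0    0  105  105  105  107  102    0    0    0    0    1    0    0    1   -1   -1    0    0    0    1   24   35
240    0   -2    0    1    0    0    0    1    0    0  103    0    1    0    0   -1    0    1    0   -1    0   -1    1    1    0   27   35
250  413    0    1    1    0  351  353  343    0    0    0    0   -1    0    0    0    0    0    1   -1    0    0    0  349  352  352   45
```

View pics/w2.png

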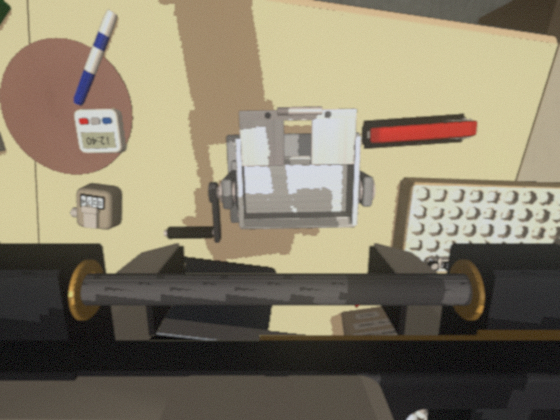

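The wrist view shows the whole inverter: tab at (300,110), fork prongs above the tray, crank roller at (190,232). Its depth is clean to about 1 mm.

Run:
```python
from h import *
f=dict(np.load('w2.npz'));P=cloud(f);z=np.nan_to_num(P[...,2])
def rect(n,a,b,r0,r1,c0,c1):
    m=np.zeros(z.shape,np.uint8);m[r0:r1,c0:c1]=((z>a)&(z<b))[r0:r1,c0:c1]
    k,l,st,ct=cv2.connectedComponentsWithStats(m); i=1+st[1:,4].argmax(); p=P[l==i]
    r=cv2.minAreaRect(p[:,:2].astype(np.float32));print(n,len(p),np.round(r[0],4),np.round(r[1],4),round(r[2],2),np.median(p[:,2]).round(4)); return p
fk=rect('fork',.119,.129,105,168,235,360)
fl=rect('floor',.072,.085,160,222,240,352)
rl=rect('roller',.09,.115,226,240,160,214)
tb=rect('tab',.15,.165,100,120,270,330)
rp=rect('farplate',.1,.14,165,225,345,358)
base=rect('base',.006,.02,120,260,220,365)
e=np.array([-.132,.991]); # rough y
for n,p in (('fork',fk),('floor',fl),('roller',rl),('tab',tb)):
    c=p[:,:2].mean(0);print(n,c)
# fork near edge line and side edges
import numpy as np
v,_,_=None,0,0
y=np.array([P[r][(z[r]>.07)&(z[r]<.085)][:,0:2] for r in range(175,215)],dtype=object)
th=np.deg2rad(7.6)
for p,n in((fl,'floor'),(fk,'fork'),(rl,'roller'),(tb,'tab')):
  for d in (6,7,7.6,8,9):
    t=np.deg2rad(d);X=p[:,:2]@[np.cos(t),np.sin(t)];Y=p[:,:2]@[-np.sin(t),np.cos(t)]
    print(n,d,np.percentile(X,[0,1,99,100]).round(4),np.percentile(Y,[0,1,99,100]).round(4))
```

```text
fork 5164 [0.4887 0.2388] [0.0614 0.1356] 7.63 0.1245
floor 4948 [0.5521 0.249 ] [0.0612 0.1286] 8.7 0.078
roller 602 [0.619  0.1237] [0.0155 0.0609] 8.65 0.1061
tab 378 [0.4609 0.2351] [0.0078 0.0429] 9.09 0.1577
farplate 502 [0.5438 0.3131] [0.0719 0.0108] 3.87 0.127
base 615 [0.5    0.2476] [0.0307 0.0386] 8.06 0.0119
fork [0.48779735 0.23874051]
floor [0.5520972 0.2493719]
roller [0.6175693  0.12565604]
tab [0.46100273 0.23509253]
floor 6 [0.5416 0.5444 0.6065 0.6082] [0.1244 0.1267 0.2535 0.2555]
floor 7 [0.5459 0.548  0.6091 0.6104] [0.1148 0.1165 0.2435 0.245 ]
floor 7.6 [0.5484 0.5501 0.6106 0.6117] [0.109  0.1102 0.2374 0.2386]
floor 8 [0.55   0.5514 0.6116 0.6126] [0.1052 0.1062 0.2334 0.2344]
floor 9 [0.5536 0.5544 0.6144 0.615 ] [0.0952 0.0961 0.2233 0.2239]
fork 6 [0.4786 0.4802 0.5402 0.5434] [0.1187 0.1221 0.2522 0.2551]
fork 7 [0.4828 0.4841 0.543  0.5455] [0.1097 0.1127 0.243  0.2456]
fork 7.6 [0.4852 0.4863 0.5446 0.5467] [0.1043 0.1071 0.2375 0.2399]
fork 8 [0.4867 0.4873 0.5455 0.5482] [0.1007 0.1033 0.2338 0.2361]
fork 9 [0.4892 0.4903 0.5481 0.5522] [0.0916 0.094  0.2245 0.2265]
roller 6 [0.6197 0.6204 0.6357 0.6361] [0.028  0.0292 0.0882 0.0887]
roller 7 [0.621  0.6217 0.6366 0.6368] [0.0169 0.0182 0.0773 0.0777]
roller 7.6 [0.6218 0.6223 0.637  0.6374] [0.0103 0.0116 0.0708 0.0712]
roller 8 [0.6222 0.6228 0.6373 0.6378] [0.0059 0.0072 0.0664 0.0668]
roller 9 [0.623  0.6233 0.6381 0.6386] [-0.0051 -0.0038  0.0554  0.0558]
tab 6 [0.4782 0.4783 0.4877 0.4878] [0.1642 0.1643 0.2069 0.2072]
tab 7 [0.4817 0.4818 0.4905 0.4906] [0.1557 0.1558 0.1984 0.1987]
tab 7.6 [0.4837 0.4838 0.4922 0.4922] [0.1507 0.1507 0.1933 0.1936]
tab 8 [0.485  0.4851 0.4933 0.4933] [0.1473 0.1473 0.1899 0.1902]
tab 9 [0.4881 0.4882 0.4958 0.4959] [0.1386 0.1387 0.1813 0.1816]
```

```bash
python3 -m pendant '[[0.105,-0.95,0,0],[0.105,-0.95,0,0],[0.105,-0.95,0,0],[0.105,-0.95,0,0],[0.105,-0.95,0,0]]' 60;python3 -m pendant '[[0.105,-0.95,0,0],[0.105,-0.95,0,0],[0.105,-0.95,0,0],[0.105,-0.95,0,0],[0.105,-0.95,0,0]]'; python3 -m pendant '[[0.105,-0.95,0,0],[0.105,-0.95,0,0],[0,0,0,-0.022],[0,0,0,0],[0,0,0,0]]'
cat >> h.py <<'E'
def rect(P,z,n,a,b,r0,r1,c0,c1):
    m=np.zeros(z.shape,np.uint8);m[r0:r1,c0:c1]=((z>a)&(z<b))[r0:r1,c0:c1]
    k,l,st,ct=cv2.connectedComponentsWithStats(m)
    if k<2: return print(n,'none')
    i=1+st[1:,4].argmax(); p=P[l==i]
    r=cv2.minAreaRect(p[:,:2].astype(np.float32));print(n,len(p),np.round(ct[i]),np.round(r[0],4),np.round(r[1],4),round(r[2],2),np.median(p[:,2]).round(4)); return p
def goal(xy,z,deg):
    "shift in tool units (1=40mm) to the world point, and the turn for tool y at deg"
    s=bot.sense();R=np.array(s['ee_rot']);d=R.T@(np.array([*xy,z])-s['eef_pos'])
    a=np.degrees(np.arctan2(R[1,1],R[0,1]));print('pos',np.round(s['eef_pos'],4),'yang',a.round(2),'shift',(d/.04).round(3),'turn',round(-(deg-a)/360,4),'ft',np.round(s['ft_force'],1),'t',s['t'],'gap',s['finger_gap'],'gf',s['gripper_force'])
E
python3 - <<'E'
from h import *
f=grab('wrist','w3.png');P=cloud(f);z=np.nan_to_num(P[...,2])
rect(P,z,'lid',.033,.047,60,245,150,420);rect(P,z,'fin',.078,.095,60,245,150,420)
goal((.5527,-.235),.06,105.6)
E
```

```text
t: 2.95
eef_pos: [0.5456, 0.0335, 0.3426]
ee_rot: [[-0.991, -0.137, -0.001], [-0.137, 0.991, 0.001], [0.0, 0.001, -1.0]]
ft_force: [-0.3, 0.1, -0.2]
finger_gap: 0.0601
gripper_force: 0.0
t: 3.58
eef_pos: [0.5512, -0.1573, 0.3425]
ee_rot: [[-0.991, -0.137, -0.0], [-0.137, 0.991, 0.001], [0.0, 0.001, -1.0]]
ft_force: [-0.1, -0.3, 0.7]
finger_gap: 0.0599
gripper_force: 0.0
t: 4.2
eef_pos: [0.5538, -0.2329, 0.3428]
ee_rot: [[-0.963, -0.27, 0.0], [-0.27, 0.963, 0.0], [-0.0, 0.0, -1.0]]
ft_force: [0.1, -0.4, 0.8]
finger_gap: 0.0601
gripper_force: 0.0
lid 3218 [275. 173.] [ 0.5531 -0.2354] [0.0564 0.12  ] 15.67 0.0399
fin 328 [275. 179.] [ 0.5532 -0.2356] [0.035  0.0138] 15.74 0.0853
pos [ 0.5538 -0.2329  0.3428] yang 105.7 shift [ 0.042 -0.043  7.071] turn 0.0003 ft [ 0.5  0.3 -0.3] t 4.25 gap 0.05996720243413252 gf 0.0
```

```bash
python3 -m pendant '[[0.035,-0.058,0.9,0],[0,0,0.9,0],[0,0,0.9,0],[0,0,0.9,0],[0,0,0.9,0]]' 60;python3 -m pendant '[[0,0,0.9,0],[0,0,0.9,0],[0,0,0.5,0],[0,0,0.345,0],[0,0,0,0]]';python3 -m pendant '[[0,0,0,0],[0,0,0,0],[0,0,0,0],[0,0,0,0],[0,0,0,0]]' 5 40
```

```text
t: 4.88
eef_pos: [0.5532, -0.2359, 0.1619]
ee_rot: [[-0.963, -0.271, 0.001], [-0.271, 0.963, -0.0], [-0.0, -0.0, -1.0]]
ft_force: [0.6, 0.1, -0.5]
finger_gap: 0.0596
gripper_force: 0.0
t: 5.5
eef_pos: [0.5528, -0.2361, 0.0563]
ee_rot: [[-0.962, -0.272, -0.001], [-0.272, 0.962, 0.001], [0.001, 0.001, -1.0]]
ft_force: [-0.3, 0.2, -0.3]
finger_gap: 0.0598
gripper_force: 0.0
t: 6.12
eef_pos: [0.553, -0.2366, 0.057]
ee_rot: [[-0.962, -0.271, -0.0], [-0.271, 0.962, 0.0], [-0.0, 0.0, -1.0]]
ft_force: [-1.5, 3.6, 2.8]
finger_gap: 0.0146
gripper_force: 1.6
```

```bash
python3 -m pendant '[[0,0,0,0],[0,0,0,0],[0,0,-0.2,0],[0,0,-0.5,0],[0,0,-0.8,0]]';python3 -m pendant '[[0,0,-0.9,0],[0,0,-0.9,0],[0,0,-0.9,0],[0,0,-0.9,0],[0,0,-0.9,0]]';python3 -m pendant '[[0,0,-0.4,0.0185],[0,0,0,0],[0,0,0,0]]'
python3 - <<'E'
from h import *
f=grab('wrist','w4.png');P=cloud(f);z=np.nan_to_num(P[...,2])
zl=bot.sense()['eef_pos'][2]-.057+.04
rect(P,z,'lid',zl-.01,zl+.01,0,250,100,460)
goal((.55,.2487),.30,98.7)
E
```

```text
t: 6.75
eef_pos: [0.5522, -0.2363, 0.1164]
ee_rot: [[-0.962, -0.272, -0.003], [-0.272, 0.962, 0.002], [0.002, 0.002, -1.0]]
ft_force: [0.1, -0.1, -3.3]
finger_gap: 0.0135
gripper_force: 40.0
t: 7.38
eef_pos: [0.5527, -0.2366, 0.298]
ee_rot: [[-0.962, -0.271, -0.001], [-0.271, 0.962, 0.0], [0.0, 0.0, -1.0]]
ft_force: [0.7, 0.1, -4.1]
finger_gap: 0.0138
gripper_force: 40.0
t: 7.75
eef_pos: [0.5526, -0.2365, 0.3116]
ee_rot: [[-0.987, -0.16, -0.002], [-0.16, 0.987, 0.001], [0.002, 0.001, -1.0]]
ft_force: [-0.8, -0.5, -3.3]
finger_gap: 0.0137
gripper_force: 40.0
lid 9266 [277. 220.] [ 0.5376 -0.2394] [0.0258 0.1198] 9.24 0.2945
pos [ 0.5526 -0.2364  0.3114] yang 99.2 shift [-1.875 11.983  0.303] turn 0.0014 ft [-0.8 -0.1 -4.5] t 7.8 gap 0.013524974599710235 gf 39.99930918216705
```

```bash
python3 -m pendant '[[-0.07,0.46,0,0.0014],[-0.144,0.92,0,0],[-0.144,0.92,0,0],[-0.144,0.92,0,0],[-0.144,0.92,0,0]]';python3 -m pendant '[[-0.144,0.92,0,0],[-0.144,0.92,0,0],[-0.144,0.92,0,0],[-0.144,0.92,0,0],[-0.144,0.92,0,0]]';python3 -m pendant '[[-0.144,0.92,0,0],[-0.144,0.92,0,0],[-0.144,0.92,0,0],[-0.074,0.48,0,0],[0,0,0,0]]';python3 -m pendant '[[0,0,0,0],[0,0,0,0]]'
python3 - <<'E'
from h import *
goal((.55,.2487),.155,98.7)
f=grab('wrist','w5.png')
P=cloud(f);z=np.nan_to_num(P[...,2])
zl=bot.sense()['eef_pos'][2]-.057+.04
rect(P,z,'lid',zl-.01,zl+.01,0,250,100,460)
rect(P,z,'tab',.15,.165,20,245,100,460);rect(P,z,'fork',.119,.129,20,245,100,460)
E
```

```text
t: 8.43
eef_pos: [0.5531, -0.0667, 0.3124]
ee_rot: [[-0.989, -0.15, -0.001], [-0.15, 0.989, 0.001], [0.001, 0.001, -1.0]]
ft_force: [-0.7, 0.1, -3.0]
finger_gap: 0.0135
gripper_force: 40.0
t: 9.05
eef_pos: [0.5537, 0.1194, 0.3125]
ee_rot: [[-0.989, -0.151, -0.001], [-0.151, 0.989, 0.0], [0.001, 0.001, -1.0]]
ft_force: [0.7, -0.1, -3.0]
finger_gap: 0.0135
gripper_force: 40.0
t: 9.68
eef_pos: [0.5546, 0.2497, 0.3124]
ee_rot: [[-0.988, -0.152, -0.001], [-0.152, 0.988, -0.0], [0.001, -0.0, -1.0]]
ft_force: [-0.5, -0.1, -4.3]
finger_gap: 0.0138
gripper_force: 40.0
t: 9.93
eef_pos: [0.5555, 0.2472, 0.313]
ee_rot: [[-0.989, -0.148, 0.0], [-0.148, 0.989, -0.0], [-0.0, -0.0, -1.0]]
ft_force: [0.2, -0.1, -2.7]
finger_gap: 0.0141
gripper_force: 40.0
pos [0.5555 0.2472 0.313 ] yang 98.52 shift [0.13  0.057 3.951] turn -0.0005 ft [ 0.2 -0.1 -2.7] t 9.925 gap 0.014128964275835404 gf 39.99919652938843
lid 9229 [276. 220.] [0.5406 0.2446] [0.0259 0.1201] 8.55 0.2959
tab 496 [279.  91.] [0.4611 0.2347] [0.0078 0.0433] 8.54 0.1576
fork 6779 [278. 126.] [0.5063 0.2418] [0.0965 0.1422] 8.48 0.1246
```

View pics/w5.png

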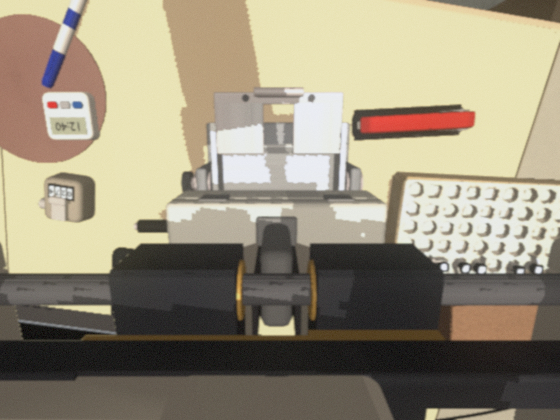

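The held carrier sits square over the tray, its lid edge level at rows 195–250, with the tab at (279,91). I'll descend slowly.

```bash
python3 -m pendant '[[0.13,0.057,0.3,0],[0,0,0.8,0],[0,0,0.8,0],[0,0,0.7,0],[0,0,0.5,0]]';python3 -m pendant '[[0,0,0.3,0],[0,0,0.3,0],[0,0,0,0],[0,0,0,0],[0,0,0,0]]'
python3 - <<'E'
from h import *
goal((.55,.2487),.137,98.6)
E
```

```text
t: 10.6
eef_pos: [0.5496, 0.2489, 0.1877]
ee_rot: [[-0.989, -0.148, -0.001], [-0.148, 0.989, -0.0], [0.001, -0.0, -1.0]]
ft_force: [-0.0, -1.3, -3.8]
finger_gap: 0.0134
gripper_force: 40.0
t: 11.22
eef_pos: [0.5502, 0.25, 0.1657]
ee_rot: [[-0.989, -0.15, 0.001], [-0.15, 0.989, 0.0], [-0.002, 0.0, -1.0]]
ft_force: [-0.2, 0.2, -3.3]
finger_gap: 0.0135
gripper_force: 40.0
pos [0.5502 0.25   0.1657] yang 98.6 shift [ 0.011 -0.031  0.718] turn 0.0 ft [-0.2  0.2 -3.3] t 11.225 gap 0.01348169486662978 gf 39.99920904636383
```

```bash
python3 -m pendant '[[0.01,-0.03,0.15,0],[0,0,0.2,0],[0,0,0.2,0],[0,0,0.1,0],[0,0,0,0]]';python3 -m pendant '[[0,0,0.06,0],[0,0,0.04,0],[0,0,0,0],[0,0,0,0]]'
```

```text
t: 11.85
eef_pos: [0.5494, 0.2485, 0.1384]
ee_rot: [[-0.989, -0.149, -0.001], [-0.149, 0.989, -0.0], [0.001, -0.0, -1.0]]
ft_force: [-0.4, -0.0, -3.0]
finger_gap: 0.0136
gripper_force: 40.0
t: 12.35
eef_pos: [0.5496, 0.2486, 0.135]
ee_rot: [[-0.989, -0.149, 0.0], [-0.149, 0.989, 0.0], [-0.0, 0.0, -1.0]]
ft_force: [0.0, 0.6, -3.7]
finger_gap: 0.0136
gripper_force: 40.0
```

Not touching yet, so I'll go on down a little at a time.

```bash
python3 -m pendant '[[0,0,0.03,0],[0,0,0.02,0],[0,0,0,0],[0,0,0,0]]';python3 -m pendant '[[0,0,0.03,0],[0,0,0,0],[0,0,0,0]]'
```

```text
t: 12.85
eef_pos: [0.5497, 0.2486, 0.1349]
ee_rot: [[-0.989, -0.15, 0.001], [-0.15, 0.989, 0.0], [-0.002, 0.0, -1.0]]
ft_force: [-3.5, -1.7, 9.5]
finger_gap: 0.0138
gripper_force: 40.0
t: 13.22
eef_pos: [0.5498, 0.2486, 0.1349]
ee_rot: [[-0.989, -0.15, 0.002], [-0.15, 0.989, 0.001], [-0.002, 0.0, -1.0]]
ft_force: [-6.1, -2.5, 16.4]
finger_gap: 0.014
gripper_force: 40.0
```

```bash
python3 -m pendant '[[0,0,-0.03,0],[0,0,0,0],[0,0,0,0],[0,0,0,0]]' 60 ; python3 -m pendant '[[0,0,-0.3,0],[0,0,-0.8,0],[0,0,-0.9,0],[0.6,0,-0.6,0],[0.9,0,0,0]]';python3 -m pendant '[[0.9,0,0,0],[0.7,0,0,0],[0.3,0,0,0],[0,0,0,0]]' 0
python3 - <<'E'
from h import *
f=grab('wrist','w6.png');P=cloud(f);z=np.nan_to_num(P[...,2])
rect(P,z,'tab',.15,.162,20,245,100,460);rect(P,z,'lid',.113,.1215,20,245,100,460);rect(P,z,'fin',.157,.175,150,300,100,460)
ux=np.array([np.cos(np.radians(8.6)),np.sin(np.radians(8.6))]);uy=np.array([-ux[1],ux[0]])
p=.455*ux+.1626*uy; goal(p,.134,98.6)
E
python3 - <<'E'
from h import *
f=grab('top','t6.png');P=cloud(f);z=np.nan_to_num(P[...,2])
rect(P,z,'fin',.155,.18,180,215,140,200);cv2.imwrite('pics/t6c.png',cv2.resize(f['pixels'][165:260,95:345,::-1],None,fx=3.2,fy=3.2,interpolation=cv2.INTER_CUBIC))
E
```

```text
t: 13.72
eef_pos: [0.5496, 0.2486, 0.1327]
ee_rot: [[-0.989, -0.149, -0.0], [-0.149, 0.989, -0.0], [0.0, 0.0, -1.0]]
ft_force: [0.1, 0.4, -0.4]
finger_gap: 0.0491
gripper_force: 0.0
t: 14.35
eef_pos: [0.4913, 0.2399, 0.2398]
ee_rot: [[-0.989, -0.149, 0.005], [-0.149, 0.989, 0.002], [-0.006, 0.001, -1.0]]
ft_force: [0.1, 0.7, 0.1]
finger_gap: 0.0601
gripper_force: 0.0
t: 14.85
eef_pos: [0.4154, 0.2284, 0.2377]
ee_rot: [[-0.989, -0.15, 0.002], [-0.15, 0.989, 0.001], [-0.002, 0.0, -1.0]]
ft_force: [0.3, 0.0, 0.7]
finger_gap: 0.0242
gripper_force: 0.0
tab none
lid none
fin 2 [282. 272.] [0.4563 0.2383] [0.0008 0.    ] 104.59 0.1574
pos [0.416  0.2284 0.2375] yang 98.6 shift [-0.234 -0.027  2.587] turn -0.0 ft [ 0.2 -0.5 -0.3] t 14.9 gap 0.020624847433608796 gf 0.0
fin 48 [161. 196.] [0.5491 0.248 ] [0.0333 0.0146] 10.18 0.1629
```

View pics/w6.png

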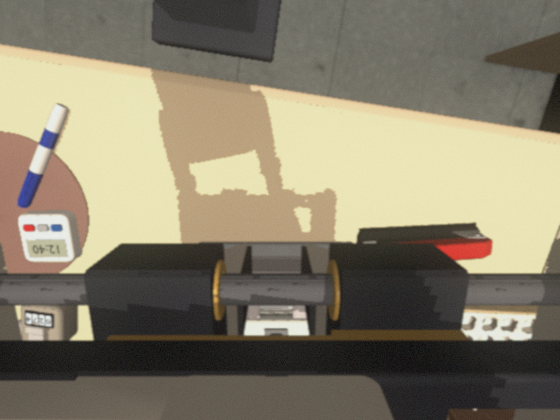

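The wrist view shows only the tab and fork region between the fingers, around (275,260). From the top view, the fin is at the seat (0.549, 0.248) at height 0.163, so the carrier is seated. Next I lower the closed fingers in front of the tab and push.

```bash
python3 -m pendant '[[0,-0.03,0.8,0],[0,0,0.8,0],[0,0,0.6,0],[0,0,0.38,0],[0,0,0,0]]' 0;python3 -m pendant '[[-0.4,0,0,0],[-0.3,0,0,0],[-0.2,0,0,0],[-0.2,0,0,0],[-0.2,0,0,0]]';python3 -m pendant '[[-0.2,0,0,0],[-0.2,0,0,0],[-0.2,0,0,0],[-0.2,0,0,0],[-0.1,0,0,0]]'
```

```text
t: 15.58
eef_pos: [0.4155, 0.2269, 0.1325]
ee_rot: [[-0.989, -0.149, -0.002], [-0.149, 0.989, -0.001], [0.003, -0.0, -1.0]]
ft_force: [-0.5, -0.4, 0.2]
finger_gap: 0.0006
gripper_force: 0.0
t: 16.2
eef_pos: [0.4669, 0.2349, 0.1338]
ee_rot: [[-0.989, -0.15, -0.0], [-0.15, 0.989, -0.0], [0.0, 0.0, -1.0]]
ft_force: [-2.8, 0.5, 2.9]
finger_gap: 0.0004
gripper_force: 1.4
t: 16.82
eef_pos: [0.5029, 0.2403, 0.1337]
ee_rot: [[-0.989, -0.149, 0.0], [-0.149, 0.989, 0.0], [-0.0, 0.0, -1.0]]
ft_force: [-4.0, 0.3, 0.9]
finger_gap: 0.0003
gripper_force: 1.3
```

```bash
python3 -m pendant '[[-0.1,0,0,0],[-0.05,0,0,0],[0,0,0,0]]';python3 -m pendant '[[-0.05,0,0,0],[-0.05,0,0,0],[0,0,0,0]]';python3 -m pendant '[[-0.05,0,0,0],[0,0,0,0]]'
```

```text
t: 17.2
eef_pos: [0.5053, 0.2407, 0.1336]
ee_rot: [[-0.989, -0.15, -0.007], [-0.15, 0.989, -0.002], [0.007, -0.001, -1.0]]
ft_force: [-12.8, -3.1, 8.8]
finger_gap: 0.0001
gripper_force: 6.6
t: 17.58
eef_pos: [0.5055, 0.2407, 0.1335]
ee_rot: [[-0.989, -0.15, -0.015], [-0.15, 0.989, -0.003], [0.015, -0.001, -1.0]]
ft_force: [-26.1, -5.7, 17.7]
finger_gap: 0.0008
gripper_force: 13.7
t: 17.82
eef_pos: [0.5056, 0.2407, 0.1335]
ee_rot: [[-0.988, -0.151, -0.019], [-0.15, 0.989, -0.005], [0.019, -0.002, -1.0]]
ft_force: [-33.9, -6.5, 22.0]
finger_gap: 0.0006
gripper_force: 17.2
```

```bash
python3 -m pendant '[[0.3,0,0,0],[0.4,0,-0.2,0],[0,0,-0.9,0],[0,0,-0.9,0],[0,0,-0.9,0]]';python3 -m pendant '[[-0.5,0,-0.9,0],[-0.8,0,-0.9,0],[-0.8,0,0,0],[0,0,0,0],[0,0,0,0]]' 60
python3 - <<'E'
from h import *
f=grab('wrist','w7.png');P=cloud(f);z=np.nan_to_num(P[...,2])
rect(P,z,'tab',.15,.162,20,205,200,400);rect(P,z,'fork',.12,.13,20,245,100,460);rect(P,z,'fin',.1605,.175,100,245,200,400)
goal((.5499,.2487),.138,98.6)
E
```

```text
t: 18.45
eef_pos: [0.4866, 0.2378, 0.2515]
ee_rot: [[-0.989, -0.149, 0.002], [-0.149, 0.989, 0.001], [-0.002, 0.0, -1.0]]
ft_force: [1.0, 0.6, 0.2]
finger_gap: 0.0007
gripper_force: 0.0
t: 19.08
eef_pos: [0.5689, 0.2503, 0.3214]
ee_rot: [[-0.989, -0.149, -0.001], [-0.149, 0.989, -0.0], [0.001, -0.0, -1.0]]
ft_force: [-0.8, -0.5, -0.9]
finger_gap: 0.0457
gripper_force: 0.0
tab 420 [278. 144.] [0.5199 0.2441] [0.0075 0.0432] 8.62 0.1577
fork 6195 [278. 166.] [0.5368 0.2465] [0.0996 0.1416] 8.62 0.1247
fin 530 [278. 178.] [0.5507 0.2483] [0.0354 0.0143] 8.97 0.1634
pos [0.5687 0.2503 0.3217] yang 98.6 shift [0.469 0.03  4.593] turn 0.0 ft [-0.4  0.6  0.6] t 19.125 gap 0.04956887998053038 gf 0.0
```

View pics/w7.png

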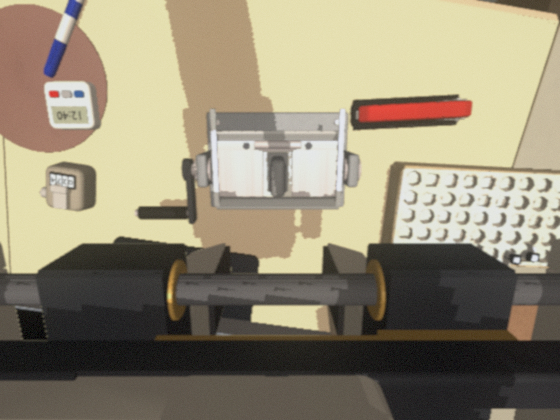

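The fork now lies around the fin at (278,175). The tab has moved 59.5 mm and hit its stop, so the latch is home. Now I re-grip the fin and tug.

```bash
python3 -m pendant '[[0.469,0.02,0.3,0],[0,0,0.8,0],[0,0,0.9,0],[0,0,0.9,0],[0,0,0.8,0]]' 50;python3 -m pendant '[[0,0,0.5,0],[0,0,0.3,0],[0,0,0.12,0],[0,0,0,0],[0,0,0,0]]';python3 -m pendant '[[0,0,0,0],[0,0,0,0],[0,0,0,0],[0,0,0,0],[0,0,0,0]]' 5 50;python3 -m pendant '[[0,0,0,0],[0,0,-0.05,0],[0,0,0,0]]'
```

```text
t: 19.75
eef_pos: [0.5498, 0.2484, 0.173]
ee_rot: [[-0.989, -0.15, -0.0], [-0.15, 0.989, 0.0], [0.0, 0.0, -1.0]]
ft_force: [0.2, 0.2, 0.5]
finger_gap: 0.0497
gripper_force: 0.0
t: 20.38
eef_pos: [0.5513, 0.2485, 0.1378]
ee_rot: [[-0.989, -0.149, 0.002], [-0.149, 0.989, 0.001], [-0.002, 0.0, -1.0]]
ft_force: [-0.2, -0.1, 0.7]
finger_gap: 0.0501
gripper_force: 0.0
t: 21.0
eef_pos: [0.5509, 0.2485, 0.1369]
ee_rot: [[-0.989, -0.15, 0.0], [-0.15, 0.989, 0.0], [-0.0, 0.0, -1.0]]
ft_force: [0.7, 0.2, -0.1]
finger_gap: 0.0137
gripper_force: 50.0
t: 21.38
eef_pos: [0.5507, 0.2483, 0.1386]
ee_rot: [[-0.989, -0.149, -0.001], [-0.149, 0.989, -0.0], [0.001, -0.0, -1.0]]
ft_force: [0.7, 0.1, -3.7]
finger_gap: 0.0131
gripper_force: 50.0
```

```bash
python3 -m pendant '[[0,0,-0.03,0],[0,0,0,0]]';python3 -m pendant '[[0,0,-0.03,0],[0,0,0,0],[0,0,0,0]]'
```

```text
t: 21.62
eef_pos: [0.5506, 0.2482, 0.1395]
ee_rot: [[-0.989, -0.149, -0.001], [-0.149, 0.989, -0.0], [0.001, -0.0, -1.0]]
ft_force: [0.4, 0.3, -7.4]
finger_gap: 0.0136
gripper_force: 50.0
t: 22.0
eef_pos: [0.5501, 0.2482, 0.1396]
ee_rot: [[-0.989, -0.149, -0.003], [-0.149, 0.989, -0.001], [0.003, -0.0, -1.0]]
ft_force: [2.3, 1.2, -24.4]
finger_gap: 0.0138
gripper_force: 50.0
```

```bash
python3 -m pendant '[[0,0,0.013,0],[0,0,0,0],[0,0,0,0]]';python3 -m pendant '[[0,0,0.04,0],[0,0,0.04,0],[0,0,0,0]]'
```

```text
t: 22.38
eef_pos: [0.5501, 0.2482, 0.1396]
ee_rot: [[-0.989, -0.149, -0.002], [-0.149, 0.989, -0.001], [0.003, -0.0, -1.0]]
ft_force: [2.2, 0.6, -25.0]
finger_gap: 0.0137
gripper_force: 50.0
t: 22.75
eef_pos: [0.5518, 0.2487, 0.1394]
ee_rot: [[-0.989, -0.15, 0.003], [-0.15, 0.989, 0.001], [-0.003, 0.0, -1.0]]
ft_force: [-1.0, -0.3, -5.3]
finger_gap: 0.0137
gripper_force: 50.0
```

```bash
python3 -m pendant '[[0,0,0.04,0],[0,0,0,0]]'; python3 -m pendant '[[0,0,0,0],[0,0,0,0],[0,0,0,0]]' 50;python3 -m pendant '[[0,0,-0.5,0],[0,0,-0.9,0],[0,0,-0.9,0],[0,0,-0.9,0],[0,0,-0.9,0]]'
python3 - <<'E'
from h import *
for n in('top0','side0'):
    P=cloud(dict(np.load(n+'.npz'))).reshape(-1,3);P=P[np.isfinite(P[:,0])]
    for zz in (.05,.12,.2,.3,.4):
        m=(P[:,2]>zz)&(P[:,2]<zz+.1)&(P[:,0]>.66)&(P[:,1]>-.1)&(P[:,1]<.4)
        print(n,zz,m.sum(),np.percentile(P[m,0],[0,2,10]).round(3) if m.any() else '')
print(np.round(bot.sense()['q'],1))
ux=np.array([np.cos(np.radians(8.6)),np.sin(np.radians(8.6))]);uy=np.array([-ux[1],ux[0]])
goal(.5808*ux+.1626*uy+.05*ux-.134*uy,.25,8.6)
f=grab('wrist');P=cloud(f);z=np.nan_to_num(P[...,2])
rect(P,z,'tab',.15,.162,20,205,200,400)
E
```

```text
t: 23.0
eef_pos: [0.5517, 0.2486, 0.1371]
ee_rot: [[-0.989, -0.149, 0.003], [-0.149, 0.989, 0.001], [-0.003, 0.0, -1.0]]
ft_force: [-0.0, -0.2, -3.0]
finger_gap: 0.0135
gripper_force: 50.0
t: 23.38
eef_pos: [0.5512, 0.2485, 0.1364]
ee_rot: [[-0.989, -0.149, 0.001], [-0.149, 0.989, 0.0], [-0.001, 0.0, -1.0]]
ft_force: [-0.4, 0.6, -0.6]
finger_gap: 0.0393
gripper_force: 0.0
t: 24.0
eef_pos: [0.5508, 0.2483, 0.3014]
ee_rot: [[-0.989, -0.149, 0.001], [-0.149, 0.989, 0.0], [-0.001, 0.0, -1.0]]
ft_force: [0.5, 0.2, -0.5]
finger_gap: 0.0501
gripper_force: 0.0
top0 0.05 2818 [0.738 0.753 0.775]
top0 0.12 2868 [0.765 0.777 0.778]
top0 0.2 3263 [0.774 0.777 0.778]
top0 0.3 2945 [0.773 0.775 0.777]
top0 0.4 0 
side0 0.05 5906 [0.739 0.762 0.777]
side0 0.12 6425 [0.771 0.777 0.779]
side0 0.2 6704 [0.773 0.777 0.779]
side0 0.3 6109 [0.772 0.776 0.778]
side0 0.4 3410 [1.132 1.136 1.138]
[ 17.   25.9  65.9   0.   88.1 -81.6]
pos [0.5508 0.2483 0.3014] yang 98.59 shift [-1.225 -3.365  1.286] turn 0.25 ft [ 0.5  0.2 -0.5] t 24.0 gap 0.05005798157774335 gf 0.0
tab 437 [277. 166.] [0.5201 0.244 ] [0.0075 0.0431] 8.5 0.1577
```

```bash
python3 -m pendant '[[-0.3,-0.84,0,0],[-0.3,-0.84,0,0],[-0.3,-0.84,0,0],[-0.325,-0.845,0,0],[0,0,0,0.029]]';python3 -m pendant '[[0,0,0,0.029],[0,0,0,0.029],[0,0,0,0.029],[0,0,0,0.029],[0,0,0,0.029]]';python3 -m pendant '[[0,0,0,0.029],[0,0,0,0.029],[0,0,0,0.018],[0,0,0,0],[0,0,0,0]]'
python3 - <<'E'
from h import *
ux=np.array([np.cos(np.radians(8.6)),np.sin(np.radians(8.6))]);uy=np.array([-ux[1],ux[0]])
goal(.5808*ux+.1626*uy+.05*ux-.134*uy,.081,8.6)
f=grab('wrist','w8.png');P=cloud(f);z=np.nan_to_num(P[...,2])
p=rect(P,z,'roller',.085,.112,150,250,150,400)
if p is not None: print((p[:,:2]@ux).min(),(p[:,:2]@ux).max(),(p[:,:2]@uy).min(),(p[:,:2]@uy).max(),p[:,2].max())
E
```

```text
t: 24.68
eef_pos: [0.6206, 0.1199, 0.2994]
ee_rot: [[-0.999, 0.039, -0.0], [0.039, 0.999, -0.001], [0.0, -0.001, -1.0]]
ft_force: [0.2, 1.2, 0.9]
finger_gap: 0.0501
gripper_force: 0.0
t: 25.3
eef_pos: [0.6195, 0.1226, 0.2999]
ee_rot: [[-0.582, 0.813, 0.0], [0.813, 0.582, 0.0], [-0.0, 0.0, -1.0]]
ft_force: [0.5, 0.1, 0.4]
finger_gap: 0.0499
gripper_force: 0.0
t: 25.92
eef_pos: [0.6195, 0.1226, 0.3]
ee_rot: [[-0.152, 0.988, 0.0], [0.988, 0.152, 0.0], [0.0, 0.0, -1.0]]
ft_force: [0.1, -0.1, 0.7]
finger_gap: 0.0498
gripper_force: 0.0
pos [0.6195 0.1226 0.3   ] yang 8.72 shift [-0.000e+00 -2.000e-03  5.474e+00] turn 0.0003 ft [ 0.1 -0.1  0.7] t 25.925 gap 0.049828101594891636 gf 0.0
roller 1395 [266. 173.] [0.5924 0.126 ] [0.073  0.0693] 4.11 0.1073
0.5699543925350392 0.6434060139775549 -0.0010583395226874811 0.07022158102524535 0.11198688867287558
```

View pics/w8.png

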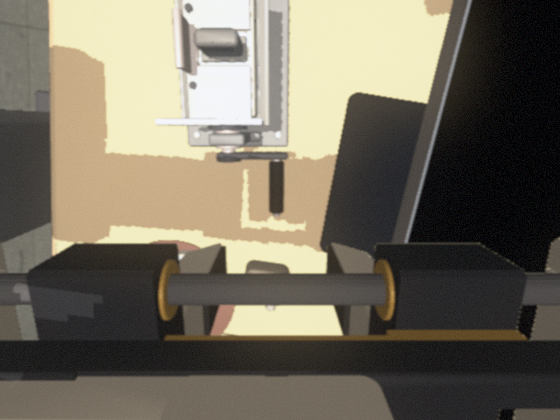

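The roller appears at (277,187) with the crank arm at row 157, centred between the fingers. I'll descend and grip it.

```bash
python3 -m pendant '[[0,0,0.9,0],[0,0,0.9,0],[0,0,0.9,0],[0,0,0.9,0],[0,0,0.9,0]]' 50;python3 -m pendant '[[0,0,0.6,0],[0,0,0.37,0],[0,0,0,0],[0,0,0,0]]';python3 -m pendant '[[0,0,0,0],[0,0,0,0],[0,0,0,0],[0,0,0,0],[0,0,0,0]]' 5 25
python3 -c "
from h import *
goal((.6195,.1226),.081,8.6)"
```

```text
t: 26.6
eef_pos: [0.6195, 0.1226, 0.119]
ee_rot: [[-0.151, 0.989, 0.0], [0.989, 0.151, 0.0], [-0.0, 0.0, -1.0]]
ft_force: [0.9, -0.6, 0.0]
finger_gap: 0.05
gripper_force: 0.0
t: 27.1
eef_pos: [0.6203, 0.1227, 0.0824]
ee_rot: [[-0.15, 0.989, 0.002], [0.989, 0.15, 0.0], [-0.0, 0.002, -1.0]]
ft_force: [0.4, -0.3, -0.5]
finger_gap: 0.0499
gripper_force: 0.0
t: 27.72
eef_pos: [0.6195, 0.1226, 0.0813]
ee_rot: [[-0.149, 0.989, 0.0], [0.989, 0.149, 0.0], [0.0, 0.0, -1.0]]
ft_force: [-0.5, 0.4, 0.0]
finger_gap: 0.0156
gripper_force: 25.0
pos [0.6195 0.1226 0.0813] yang 8.6 shift [-0.001 -0.     0.008] turn -0.0 ft [-0.5  0.4  0. ] t 27.725 gap 0.015601130571028021 gf 25.000109374523163
```

```bash
python3 -m pendant '[[0,-0.043,-0.324,0],[0,-0.125,-0.301,0],[0,0,0,0]]'; python3 -m pendant '[[0,-0.199,-0.259,0],[0,-0.259,-0.199,0],[0,0,0,0]]'
```

```text
t: 28.1
eef_pos: [0.6123, 0.1215, 0.1074]
ee_rot: [[-0.15, 0.989, -0.0], [0.989, 0.15, -0.0], [-0.0, -0.0, -1.0]]
ft_force: [-3.1, -0.1, 3.8]
finger_gap: 0.0151
gripper_force: 25.0
t: 28.48
eef_pos: [0.5935, 0.1187, 0.1254]
ee_rot: [[-0.15, 0.989, -0.001], [0.989, 0.15, -0.0], [-0.0, -0.001, -1.0]]
ft_force: [-2.6, 0.0, 3.3]
finger_gap: 0.0147
gripper_force: 25.0
```

```bash
python3 -m pendant '[[0,-0.301,-0.125,0],[0,-0.324,-0.043,0],[0,-0.324,0.043,0],[0,-0.301,0.125,0],[0,0,0,0]]'; python3 -m pendant '[[0,-0.259,0.199,0],[0,-0.199,0.259,0],[0,0,0,0]]'
```

```text
t: 29.1
eef_pos: [0.5451, 0.1114, 0.1246]
ee_rot: [[-0.149, 0.989, 0.001], [0.989, 0.149, 0.0], [0.0, 0.001, -1.0]]
ft_force: [2.7, -0.2, -2.5]
finger_gap: 0.0154
gripper_force: 25.0
t: 29.48
eef_pos: [0.5272, 0.1086, 0.1063]
ee_rot: [[-0.149, 0.989, 0.001], [0.989, 0.149, 0.0], [0.0, 0.001, -1.0]]
ft_force: [2.8, -0.2, -4.1]
finger_gap: 0.0151
gripper_force: 25.0
```

```bash
python3 -m pendant '[[0,-0.125,0.301,0],[0,-0.043,0.324,0],[0,0,0,0],[0,0,0,0]]'
```

```text
t: 29.98
eef_pos: [0.5206, 0.1076, 0.0811]
ee_rot: [[-0.149, 0.989, -0.0], [0.989, 0.149, 0.0], [0.0, -0.0, -1.0]]
ft_force: [1.1, -0.3, -1.3]
finger_gap: 0.0152
gripper_force: 25.0
```

```bash
python3 -m pendant '[[0,0,0.06,0],[0,0,0,0],[0,0,0,0]]'; python3 -m pendant '[[0,0,0.05,0],[0,0,0,0],[0,0,0,0]]'
```

```text
t: 30.35
eef_pos: [0.5207, 0.1076, 0.0808]
ee_rot: [[-0.15, 0.989, 0.001], [0.989, 0.15, -0.0], [-0.0, 0.001, -1.0]]
ft_force: [-4.2, -0.8, 15.0]
finger_gap: 0.0151
gripper_force: 25.0
t: 30.72
eef_pos: [0.5208, 0.1077, 0.0799]
ee_rot: [[-0.15, 0.989, 0.002], [0.989, 0.15, -0.0], [-0.0, 0.002, -1.0]]
ft_force: [-8.0, -1.7, 25.4]
finger_gap: 0.015
gripper_force: 25.0
```

At the stop. I'll relax, release and back up.

```bash
python3 -m pendant '[[0,0,-0.08,0],[0,0,0,0],[0,0,0,0]]'; python3 -m pendant '[[0,0,0,0],[0,0,0,0],[0,0,0,0]]' 50;python3 -m pendant '[[0,0,-0.3,0],[0,0,-0.8,0],[0,0,-0.9,0],[0,0,-0.9,0],[0,0,-0.9,0]]';python3 -m pendant '[[-0.3,0,-0.9,0],[-0.9,0,-0.3,0],[-0.8,0,0,0],[0,0,0,0],[0,0,0,0]]'
python3 - <<'E'
from h import *
s=bot.sense();print(s['eef_pos'],s['ft_force'],s['t'])
f=grab('wrist','w9.png');P=cloud(f);z=np.nan_to_num(P[...,2])
rect(P,z,'cradle',.08,.14,0,235,100,450);rect(P,z,'tray',.115,.135,0,235,100,450)
rect(P,z,'z030-075',.03,.075,0,235,100,450)
E
```

```text
t: 31.1
eef_pos: [0.5206, 0.1076, 0.0803]
ee_rot: [[-0.15, 0.989, 0.0], [0.989, 0.15, 0.0], [-0.0, 0.0, -1.0]]
ft_force: [0.1, -1.0, 6.4]
finger_gap: 0.0152
gripper_force: 25.0
t: 31.48
eef_pos: [0.5201, 0.1077, 0.0795]
ee_rot: [[-0.15, 0.989, -0.001], [0.989, 0.15, 0.0], [0.0, -0.001, -1.0]]
ft_force: [0.5, 0.3, 0.4]
finger_gap: 0.0404
gripper_force: 0.0
t: 32.1
eef_pos: [0.5204, 0.1077, 0.2341]
ee_rot: [[-0.15, 0.989, 0.001], [0.989, 0.15, 0.0], [0.0, 0.001, -1.0]]
ft_force: [0.6, -0.6, 0.3]
finger_gap: 0.05
gripper_force: 0.0
t: 32.72
eef_pos: [0.5322, 0.029, 0.2803]
ee_rot: [[-0.149, 0.989, 0.0], [0.989, 0.149, 0.001], [0.001, 0.0, -1.0]]
ft_force: [-0.1, -0.0, -0.5]
finger_gap: 0.0499
gripper_force: 0.0
[0.53224771 0.029024   0.28033864] [-0.11015547 -0.04583602 -0.48167847] 32.725
cradle 6853 [321.  45.] [0.5396 0.164 ] [0.153 0.093] 49.67 0.1133
tray 2839 [336.  16.] [0.5596 0.1887] [0.0721 0.0246] 8.28 0.1268
z030-075 671 [344. 227.] [ 0.6268 -0.013 ] [0.0582 0.0223] 9.31 0.0337
```

View pics/w9.png

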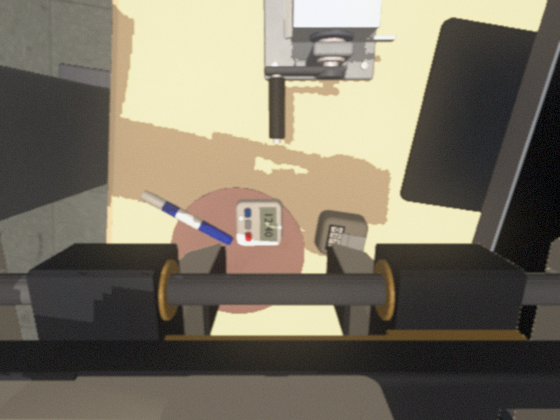

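The crank roller has swung to the near side at (277,105) and the tray's underside is up. I'll check level and fork position once before handing in.

Run:
```python
from h import *
f=grab('wrist');P=cloud(f);z=np.nan_to_num(P[...,2])
p=rect(P,z,'tray',.12,.135,0,235,100,450);A=np.c_[p[:,:2],np.ones(len(p))];print('slope',np.linalg.lstsq(A,p[:,2],rcond=None)[0][:2])
p=rect(P,z,'roller',.095,.112,75,145,265,290);print(np.percentile(p[:,2],98))
f=grab('side');cv2.imwrite('pics/s9.png',cv2.resize(f['pixels'][215:330,180:300,::-1],None,fx=5,fy=5,interpolation=cv2.INTER_CUBIC))
```

```text
tray 2589 [337.  14.] [0.5596 0.1894] [0.0723 0.0237] 8.25 0.1269
slope [-0.01058103  0.07063666]
roller 1103 [277. 108.] [0.5213 0.1092] [0.0217 0.0622] 7.61 0.1064
0.10876645329781402
```

View pics/s9.png

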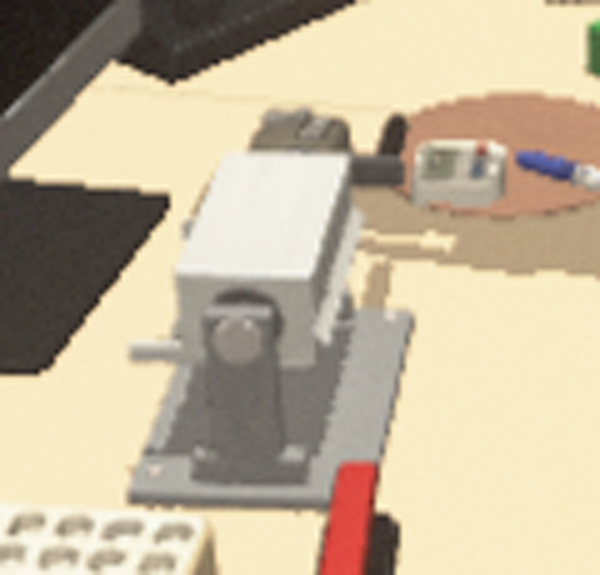

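The cradle is level and inverted, with nothing hanging out and the bystanders in place. Handing in.

```bash
python3 -c "
from workcell import bot
print(bot.sign_off())"
```

```text
the job is handed in; nothing more can be done
None
```

I seated the carrier, pushed the latch home to its stop, held a tug of about 25 N (above the suggested 10–20 N, well under the 60 N limit), and cranked the cradle half a turn to its stop. I handed the job in at about 33 s, but sign-off returned no verdict, and I did not re-measure the fork or see the carrier itself after the turn.

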